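# Scan the label of the red curling stone, then put the scanner away

### The arm

A 6-joint arm with a two-finger parallel gripper is mounted at the origin on the work surface. World frame = base frame: x ahead of the robot, y to its left, z up, the work surface at z = 0. Lengths are in mm, angles in rad, forces in N, time in s.
With the tool pointing down it reaches from about 275 to 750 mm from the base axis. Payload 10.2 kg.
Tool frame: the origin (TCP) lies between the finger pads; the fingertips stand 22 mm ahead of it and the grasp point (between the pads) lies 3 mm ahead of it (ctrl.nose_length is the distance from the TCP to the fingertips, in mm); y points along the fingers, z is the direction in which the jaws open and shut, and the axes are right-handed (so a half turn about y gives the same grasp; the last joint's range is limited). The gripper opens to 85 mm and grips with 20 to 120 N. Pads are 22 mm wide; open, the fingers measure 114 mm over their backs; the gripper's body (76 mm by 85 mm) begins 54 mm behind the grasp point. The pads swing forward as they close: fully open they stand 13 mm farther back than shut.
Start: joints at [1.013, 0.313, 1.498, -0, 1.331, -0.223], TCP at [172.518, 495.852, 253.294] pointing down, gripper open.
Joint ranges: [-2.94, 2.94], [-0.97, 2.17], [0.19, 2.56], [-1.23, 4.37], [0.02, 3.11], [-2.88, 2.88]. Speed limits (rad/s): [2.39, 2.39, 3.01, 3.14, 3.14, 3.14].

### API

Orientations are given as a unit quaternion [w, x, y, z].
In Python, from rig import ctrl, eyes, models gives the robot as it stands.
- The arm moves only by the shell command python3 -m crank 'ROWS' [FORCE]. ROWS is JSON, a list of rows, each an object with "dp": the shift along the tool's x, y, z in mm, a list of three; "roll": the turn about the tool's y in rad; "gripper": the closure in counts, from 0 (fully open) to 255 (shut). A call has 1 to 10 rows; each row is the pose to reach, as a shift and turn from the pose commanded when the call began, along the tool's axes at that moment; what a row does not reach only later rows make up. A row lasts 1/12 s, in which the tool goes at most 41.7 mm and 7.16 degrees, less where a joint would pass 70% of its speed; a pose out of reach is approached as far as the arm can. A call with a gripper value outside its range is refused whole. The fingers move at their own pace and stop on an object; FORCE is the grip in N (left out, the last holds). Time passes only in rows, so rows that repeat a pose let the fingers close. It gives the time, the measured TCP pose, the force and the opening at its end, in the units of the state.
- ctrl.sense(): the state, without advancing time (a new reading comes with each control period).
- eyes.capture(name): name is "scene" or "top"; returns a dict with "color" (480x640x3 uint8, red, green, blue), "fx", "fy", "cx", "cy" (pixels), "distortion" ([k1, k2, p1, p2, k3] as OpenCV has them; the pictures are not rectified), "R" (3x3) and "t" (3): a world point X has camera coordinates R X + t. Camera axes: x right, y down, z forward; pixel columns grow to the right and rows downward; lengths in mm; the calibration is good to about 2 mm. A picture is of the moment at which its call begins. There is no depth.
- ctrl.finish_job(): hands the job in, once; it reports no verdict.
Trained networks look in a picture, given as the dict that the camera call returned (one of the last four; its "shot" number tells which), for a name from the list of things; names that differ only in an ending like _2 or _b are one class to them, and where a whole thing is asked for, a point or a joint stands for the part that bears it (a point fixed in the world has none). Each returns a list of dicts, best first, with "confidence" (0 to 1); they miss things now and then, are a little off and sometimes report something else, mostly with a low value. They report only what shows in the picture. A call takes as long as a camera call. They do not tell look-alikes from the thing itself.
- models.spot_in(picture, label): "extent" ([centre column, centre row, width, height] in pixels, round what is visible of it).
- models.spot_point(picture, label): "centre" ([column, row] in pixels: a listed point, or the origin of a listed thing).
The state is a dict: "time_s": time; "joints": joint angles; "dq": joint speeds; "tau": joint torques, N m; "eef_pos": TCP position; "ee_rot": TCP orientation; "force": force on the tool from outside, world axes, zero at the start; "wrist_torque": the same for the moment, N m; "grip_width": opening from 0.0 (shut) to 1.0 (fully open).
Only numpy, scipy, OpenCV 4.12 (cv2) and the standard library are available. Lean on these libraries where they do the work, as an engineer would, in place of code of your own. Each camera call takes 0.05 s, during which the arm holds its last target. There are 200 camera calls.

### The job

Pick up the orange scanner and aim its window squarely at the code label of the curling stone with the red disc (not the blue one), about 7 cm from the label, holding it steady there for a full second. Then lay the scanner flat in the grey case without dropping it, let go, and shut the yellow lid fully. Do not touch the two labelled curling stones and leave the loose things around where they are.

Things in the scene. Friction and masses are not known exactly. Their poses are not given: they have to be found in the camera images.
- scanner: orange hand scanner lying on its flat base. Handle along its x axis (x -75 to +50 mm), 32 mm wide (black rubber sides), 34 mm high; at +x a 46 mm wide head bent 45 degrees downward (x 42 to 88 mm, top 53 mm over the base). Origin: underside, on the centreline; x towards the head, z up. 0.15 to 0.31 kg, centre of mass near x = 7 mm
- scanner_window (a point): centre of the black reading window on the scanner's head, at x 78, y 0, z 17 mm in the scanner's frame. Its z axis is the reading beam: it leaves forward (scanner +x) and 45 degrees downward; its y axis is the scanner's y
- stone_red: grey granite curling stone with a red disc on its top; 280 mm diameter, 136 mm high, heavy and fixed (on a pink sheet). Origin: centre of its underside; z up. Outline (radius, height) in mm: 120,10; 140,35; 140,78; 135,85; then a 45 degree shoulder to 105,115; 85,127; top 136
- stone_red_label (a point): centre of the square code label (40 mm wide, red border round a 30 mm white field with black squares) stuck on the 45 degree shoulder of the red stone, 122 mm from the stone's axis and 102 mm above the table, on the robot's side of it. z points straight out of the label, away from the stone and 45 degrees upward; y is level; x points up the slope
- stone_blue: grey granite curling stone with a blue disc on its top; 280 mm diameter, 136 mm high, heavy and fixed (on a pink sheet). Origin: centre of its underside; z up. Outline (radius, height) in mm: 120,10; 140,35; 140,78; 135,85; then a 45 degree shoulder to 105,115; 85,127; top 136
- stone_blue_label (a point): centre of the square code label (40 mm wide, blue border round a 30 mm white field with black squares) stuck on the 45 degree shoulder of the blue stone, 122 mm from the stone's axis and 102 mm above the table, on the robot's side of it. z points straight out of the label, away from the stone and 45 degrees upward; y is level; x points up the slope
- case: fixed grey open carrying case, outside 160 (x) x 220 (y) x 65 (z) mm, walls and floor 5 mm thick, for the scanner. Origin: centre of its underside, z up. The lid's hinge runs along the case's y over its +x rim. The scanner goes in flat, its length along the case's y, either way round
- case_lid (a joint): angle of the yellow lid: 0 lies shut on the rim, 1.57 stands upright over the +x rim, 1.9 is its stop, leaning back. Friction hinge: it stays where it is left (a push of about 2 to 3 N at its free edge moves it)
- case_lid_hinge (a point): middle of the hinge line, on the underside of the lid: 80 mm along the case's +x, 65 mm above the case's underside. Turns with the lid. The lid is a plate 160 mm from hinge to free edge, 220 mm along the hinge, 8 mm thick
- case_lid_handle (a point): grip of the black knob on the lid's outer face (28 mm diameter, standing 43 mm off that face), 130 mm from the hinge, at the middle of the lid's width
- polish: white plastic polish bottle, 56 mm diameter, 170 mm tall, blue cap, standing upright between the two labelled stones, on the robot's side. A bystander. Origin: centre of its underside
- tape_roll: roll of brown tape lying flat, 60 mm diameter, 24 mm high. A bystander. Origin: centre of its underside
- hone_block: dark brown honing block, 90 x 50 x 32 mm. A bystander. Origin: centre of its underside
- dispenser: blue tape dispenser, 150 x 60 mm, about 75 mm high. A bystander. Origin: centre of its underside
- paste_tin: short tin, 70 mm diameter, 60 mm high. A bystander. Origin: centre of its underside
There are look-alikes about, which are no part of the job. What is meant by the scanner is not brown, and is the larger of those in its own colour.

How it is judged:
By the outcome, as a careful person would: the job done as asked, in the order asked, and still so for the second after the job is handed in, with the robot touching nothing.
It also fails if it takes over 72 s, if anything falls off the work surface, if the arm or the gripper's body presses on something with over 40 N, if the wrist force passes 120 N, or if a joint passes its speed limit or range.

## Working session

There is one attempt and no reset: what is moved stays moved. The work goes in short steps, Python scripts to look and compute and a shell command to move; the robot and the scene stay as the last step left them, time stands still between calls to the robot, and variables do not carry over. Pictures are saved under pics/ and viewed, about 8 in all and at most 12, crops included, and the job is handed in when it is done.

```bash
ls; mkdir -p pics
python3 - <<'E'
from rig import ctrl, eyes, models
import cv2
s=ctrl.sense();print({k:s[k] for k in ("time_s","eef_pos","ee_rot","force","grip_width")})
for n in("scene","top"):
    p=eyes.capture(n);cv2.imwrite(f"pics/{n}0.png",p["color"][:,:,::-1])
    print(n,p["fx"],p["fy"],p["cx"],p["cy"],p["distortion"],p["R"],p["t"])
    for l in["scanner","scanner_window","stone_red","stone_red_label","stone_blue","case","case_lid","case_lid_hinge","case_lid_handle","polish","tape_roll","hone_block","dispenser","paste_tin"]:
        try:
            print(l,[(np_["centre"],round(np_["confidence"],2)) for np_ in models.spot_point(p,l)][:3])
        except Exception as e: print(l,e)
E
```

```text
pics
{'time_s': 0.0, 'eef_pos': array([172.3748325 , 495.65249063, 252.71737876]), 'ee_rot': array([-0.6967951 ,  0.6976543 , -0.11799013,  0.11761548]), 'force': array([-0.40590753, -0.16895374, -0.08897205]), 'grip_width': 0.998838102776765}
scene 588.7895700348406 588.7895700348406 314.43452452217485 236.27217637000362 [-0.1189732  0.         0.         0.         0.       ] [[-0.595204    0.80336507 -0.01835102]
 [ 0.48292001  0.33935048 -0.80723572]
 [-0.64227756 -0.489332   -0.58994384]] [ 225.01732212 -171.67622549 1695.03539851]
scanner [([472.9, 248.1], 0.81), ([319.9, 270.5], 0.73), ([270.4, 178.2], 0.61)]
scanner_window [([286.5, 273.1], 0.97), ([257.1, 167.0], 0.65), ([464.3, 223.7], 0.58)]
stone_red [([206.6, 315.5], 0.74)]
stone_red_label [([244.3, 245.9], 0.77)]
stone_blue [([317.4, 385.7], 0.65), ([447.9, 305.5], 0.37)]
case [([200.5, 216.8], 0.94)]
case_lid it knows: case, case_lid_handle, case_lid_hinge, dispenser, hone_block, paste_tin, polish, scanner, scanner_window, stone_blue, stone_blue_label, stone_red, stone_red_label, tape_roll
case_lid_hinge [([202.6, 178.
[... 631 characters left out ...]
([306.7, 248.2], 0.83)]
scanner_window [([228.8, 371.9], 0.97), ([325.9, 222.8], 0.86), ([476.5, 349.3], 0.68)]
stone_red [([353.1, 159.3], 0.97)]
stone_red_label [([349.7, 193.3], 0.69)]
stone_blue [([237.0, 154.1], 0.91)]
case [([452.4, 247.2], 0.97)]
case_lid it knows: case, case_lid_handle, case_lid_hinge, dispenser, hone_block, paste_tin, polish, scanner, scanner_window, stone_blue, stone_blue_label, stone_red, stone_red_label, tape_roll
case_lid_hinge [([477.1, 267.6], 0.74)]
case_lid_handle [([504.3, 278.2], 0.65)]
polish [([293.4, 198.8], 0.82)]
tape_roll [([365.1, 263.1], 0.58)]
hone_block [([201.7, 273.9], 0.93)]
dispenser [([170.6, 219.8], 0.56)]
paste_tin [([445.6, 165.6], 0.89)]
```

View pics/top0.png

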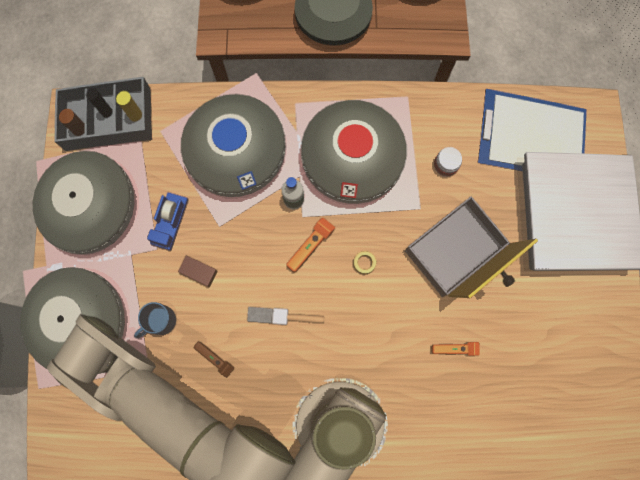

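View pics/scene0.png

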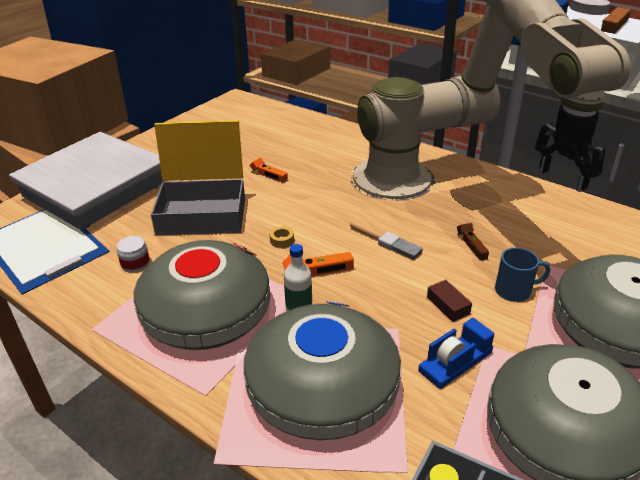

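Candidates in the top picture are the large orange scanner at (310,245), a small orange one at (455,349) and a brown one at (213,358). I choose (310,245), because it is orange and the larger of the two. Next I measure and check it in a close crop.

```bash
cat > h.py <<'E'
import numpy as np, cv2
from rig import ctrl, eyes, models
from scipy.spatial.transform import Rotation as Ro
def K(p): return np.array([[p["fx"],0,p["cx"]],[0,p["fy"],p["cy"]],[0,0,1.]])
def ray(p,uv):
    n=cv2.undistortPoints(np.array([[uv]],float),K(p),np.array(p["distortion"]))[0,0]
    R=np.array(p["R"]);return -R.T@np.array(p["t"]),R.T@np.array([n[0],n[1],1])
def onz(p,uv,z):
    c,d=ray(p,uv);return c+d*(z-c[2])/d[2]
def proj(p,X):
    return cv2.projectPoints(np.array(X,float).reshape(-1,3),cv2.Rodrigues(np.array(p["R"]))[0],np.array(p["t"],float),K(p),np.array(p["distortion"]))[0][:,0]
def tri(ps,uvs):
    A=np.zeros((3,3));b=np.zeros(3)
    for p,u in zip(ps,uvs):
        c,d=ray(p,u);d/=np.linalg.norm(d);M=np.eye(3)-np.outer(d,d);A+=M;b+=M@c
    return np.linalg.solve(A,b)
def Rt(): q=ctrl.sense()["ee_rot"];return Ro.from_quat([q[1],q[2],q[3],q[0]]).as_matrix()
def comps(mask,n=6):
    N,l,s,c=cv2.connectedComponentsWithStats(mask.astype(np.uint8));o=np.argsort(-s[1:,4])[:n]+1
    return l,[(i,s[i,4],c[i].round(1),s[i,:4]) for i in o]
E
python3 - <<'E'
from h import *
np.set_printoptions(precision=1,suppress=True)
print(Rt())
p=eyes.capture("top");s=eyes.capture("scene")
hsv=cv2.cvtColor(p["color"],cv2.COLOR_RGB2HSV);H,S,V=cv2.split(hsv)
red=((H<5)|(H>174))&(S>150)&(V>90)
for c in comps(red,4)[1]:print("red",c, onz(p,c[2],136),onz(p,c[2],102))
o=(H>5)&(H<15)&(S>190)&(V>120)
l,cs=comps(o,5)
for c in cs:
    m=(l==c[0]).astype(np.uint8);r=cv2.minAreaRect(cv2.findNonZero(m));print("or",c[1:],r,onz(p,c[2],34))
yl=(H>18)&(H<32)&(S>200)&(V>120)
for c in comps(yl,3)[1]:print("yel",c)
for n in["case","case_lid_hinge","case_lid_handle","scanner","scanner_window","polish","tape_roll"]:
    a=models.spot_point(p,n);b=models.spot_point(s,n)
    for x in a[:3]:
        for y in b[:3]:
            X=tri([p,s],[x["centre"],y["centre"]]);e=np.abs(proj(p,X)[0]-x["centre"]).max()
            if e<8: print(n,X,e,x["centre"])
im=p["color"][:,:,::-1]
a=cv2.resize(im[180:300,260:390],None,fx=4,fy=4,interpolation=2)[:, :400]
b=cv2.resize(im[190:310,400:545],None,fx=4,fy=4,interpolation=2)
a=cv2.resize(im[215:285,270:350],(400,350),interpolation=cv2.INTER_CUBIC)
b=cv2.resize(im[190:310,400:545],(400,331),interpolation=cv2.INTER_CUBIC)
out=np.zeros((350,800,3),np.uint8);out[:,:400]=a;out[:331,400:]=b
cv2.imwrite("pics/crop1.png",out)
E
```

```text
[[ 0.9  0.   0.3]
 [-0.3  0.   0.9]
 [ 0.  -1.   0. ]]
red (np.int64(1), np.int32(858), array([354.9, 140.5]), array([338, 125,  34,  32], dtype=int32)) [714.7 -39.6 136. ] [727.2 -41.7 102. ]
red (np.int64(2), np.int32(29), array([349.8, 185. ]), array([342, 183,  15,   9], dtype=int32)) [597.1 -24.9 136. ] [607.  -26.7 102. ]
red (np.int64(4), np.int32(10), array([353.9, 195.9]), array([351, 193,   5,   5], dtype=int32)) [569.  -34.7 136. ] [578.2 -36.7 102. ]
red (np.int64(3), np.int32(7), array([341.1, 192.9]), array([341, 190,   2,   6], dtype=int32)) [576.7  -3.1 136. ] [586.1  -4.3 102. ]
case [ 462.  -312.6   -5.9] 0.21323741932872053 [454.1, 248.6]
case_lid_hinge [ 400.  -356.7   68.9] 0.7513262035807315 [477.5, 267.5]
case_lid_handle [ 348.5 -401.5  179.3] 1.552653222121819 [507.2, 282.4]
scanner [ 192.5 -293.4    2.1] 0.9487393112468112 [450.3, 349.9]
scanner [168.7 327.3   2.9] 1.8892578287529602 [211.6, 360.0]
scanner [463.7  80.6  -6.1] 1.3014674694939572 [309.6, 247.3]
scanner_window [ 194.8 -439.1 -333.7] 0.26666144796513436 [474.4, 349.8]
scanner_window [618.  235.1  92.3] 2.0520070271249153 [245.6, 183.6]
polish [599.6 118.9  -5.3] 1.7175941562227308 [292.5, 200.0]
tape_roll [421.3 -65.6   3.3] 0.8786190059323076 [364.4, 262.5]
```

View pics/crop1.png

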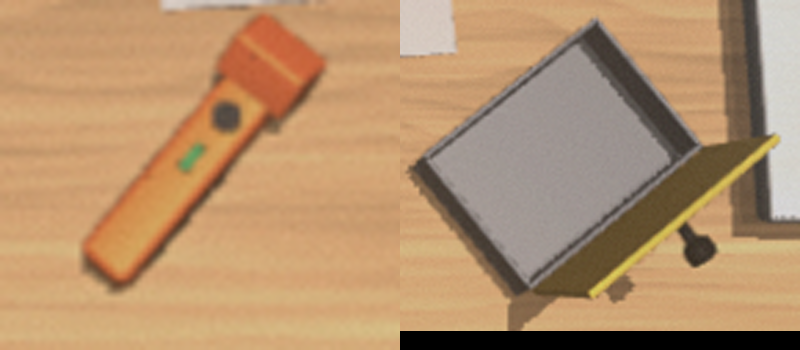

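The crop confirms the large orange scanner: tail centre about (291,268), head about (325,227), black button and green mark on top. The case opens to the upper left in the picture. The lid stands a little past upright, with its knob on the far side.

Run:
```python
from h import *
np.set_printoptions(precision=1,suppress=True)
p=eyes.capture("top")
c5=lambda x,y:(270+x/5,215+y/5)
P=[onz(p,c5(*q),34) for q in[(85,245),(122,287),(227,115),(192,158),(221,80),(268,120)]]
print("scanner tail corners, button, green, neck",*P)
H5=[onz(p,c5(*q),53) for q in[(265,13),(325,65),(232,50),(298,85)]];print("head",*H5)
t=(P[0]+P[1])/2
for q in P[2:4]: d=q-t;print("yaw",np.degrees(np.arctan2(d[1],d[0])),np.linalg.norm(d))
for z in(20,34,53):
  d=onz(p,c5(295,39),z)-t;print("yaw head",z,np.degrees(np.arctan2(d[1],d[0])),np.linalg.norm(d[:2]))
cc=lambda x,y:(400+(x-400)/2.7586,190+y/2.7586)
cc2=[onz(p,cc(*q),65) for q in[(597,20),(412,165),(522,295),(700,150)]]
C=np.array(cc2);print("case",C,C.mean(0),np.linalg.norm(np.roll(C,-1,0)-C,axis=1))
for a,b in((1,0),(2,3),(2,1),(3,0)): d=C[b]-C[a];print(np.degrees(np.arctan2(d[1],d[0])))
g=p["color"].astype(int);roi=np.zeros(g.shape[:2],bool);roi[178:203,335:366]=1
m=roi&((g[...,0]-g[...,1]>40)|(g.min(2)>130))
l,cs=comps(m,3)
m=np.isin(l,[cs[0][0]])if cs[0][1]>100 else m
r=cv2.minAreaRect(cv2.findNonZero(m.astype(np.uint8)));print(m.sum(),r,onz(p,r[0],102))
ax=onz(p,(354.9,140.5),136)
d=ax-onz(p,r[0],102);print("ax",ax,"yaw label",np.degrees(np.arctan2(d[1],d[0])),np.hypot(*d[:2]))
cv2.imwrite("pics/label.png",cv2.resize(p["color"][170:210,325:375,::-1],None,fx=10,fy=10))
```

```text
scanner tail corners, button, green, neck [414.6 135.1  34. ] [392.6 115.8  34. ] [483.2  61.4  34. ] [460.4  79.6  34. ] [501.9  64.5  34. ] [480.5  40.   34. ]
head [533.3  41.5  53. ] [505.6  10.5  53. ] [513.7  58.6  53. ] [495.1  24.6  53. ]
yaw -38.84344265597927 102.17680256963378
yaw -38.90390961468769 72.96461073830618
yaw head 20 -39.049943181654896 158.83275134017077
yaw head 34 -39.712896599077254 156.2266397505452
yaw head 53 -40.64862398704779 152.72457032498417
case [[ 585.6 -348.9   65. ]
 [ 445.7 -166.5   65. ]
 [ 323.8 -265.8   65. ]
 [ 459.4 -442.7   65. ]] [ 453.6 -306.    65. ] [229.9 157.2 222.9 157.2]
-52.512641586259186
-52.53039680682512
39.16179589933829
36.597845009347466
198 ((348.6076965332031, 189.6384735107422), (16.00048065185547, 14.512063026428223), 7.125016689300537) [594.7 -23.5 102. ]
ax [714.7 -39.6 136. ] yaw label -7.622612085737978 121.00410381894417
```

```bash
cat >> h.py <<'E'
def go(x,y,z,yaw=None):
    s=ctrl.sense();R=Rt();d=R.T@(np.array([x,y,z])-s["eef_pos"])
    cur=np.degrees(np.arctan2(R[1,0],R[0,0]))
    r=0 if yaw is None else (cur-yaw+180)%360-180
    print("pos",s["eef_pos"].round(1),"yaw %.1f"%cur,"dp",d.round(1),"|d| %.0f"%np.linalg.norm(d),"roll %.3f"%np.radians(r),"j6 %.2f"%s["joints"][5],"t %.2f"%s["time_s"],"F",s["force"].round(1))
E
python3 -c "
from h import *
go(462+4,79-3,140,-39)"
```

```text
pos [172.5 495.8 253.3] yaw -19.2 dp [ 415.1  113.3 -300.1] |d| 525 roll 0.346 j6 -0.22 t 2.25 F [ 0.2  0.4 -0.2]
```

```bash
python3 -m crank '[{"dp":[200,20,-145],"roll":0.17,"gripper":0},{"dp":[200,20,-145],"roll":0.17,"gripper":0},{"dp":[200,20,-145],"roll":0.17,"gripper":0},{"dp":[415,113,-300],"roll":0.346,"gripper":0},{"dp":[415,113,-300],"roll":0.346,"gripper":0},{"dp":[415,113,-300],"roll":0.346,"gripper":0},{"dp":[415,113,-300],"roll":0.346,"gripper":0},{"dp":[415,113,-300],"roll":0.346,"gripper":0},{"dp":[415,113,-300],"roll":0.346,"gripper":0},{"dp":[415,113,-300],"roll":0.346,"gripper":0}]' 60; python3 -c "
from h import *
go(466,76,140,-39)"
```

```text
time_s: 3.08
eef_pos: [406.2, 160.8, 168.1]
ee_rot: [0.667, -0.666, 0.236, -0.236]
force: [0.9, 1.5, 0.5]
grip_width: 1.001
pos [406.2 160.8 168.1] yaw -39.0 dp [ 99.8  28.1 -28.2] |d| 108 roll -0.000 j6 -0.78 t 3.08 F [0.9 1.5 0.5]
```

```bash
python3 -m crank '[{"dp":[0,0,0],"roll":0,"gripper":0},{"dp":[0,0,0],"roll":0,"gripper":0},{"dp":[0,0,0],"roll":0,"gripper":0}]'
python3 - <<'E'
from h import *
go(466,76,140,-39)
E
```

```text
time_s: 3.33
eef_pos: [405.2, 162.9, 168.5]
ee_rot: [0.667, -0.666, 0.236, -0.236]
force: [-0.4, 0.0, -0.4]
grip_width: 1.004
pos [405.2 162.9 168.5] yaw -39.0 dp [102.   28.4 -29.2] |d| 110 roll -0.000 j6 -0.78 t 3.33 F [-0.4  0.  -0.4]
```

```bash
python3 -m crank '[{"dp":[102,28,-29],"roll":0,"gripper":0},{"dp":[102,28,-29],"roll":0,"gripper":0},{"dp":[102,28,-29],"roll":0,"gripper":0},{"dp":[102,68,-29],"roll":0,"gripper":0},{"dp":[102,68,-29],"roll":0,"gripper":0},{"dp":[102,68,-29],"roll":0,"gripper":0},{"dp":[102,68,-29],"roll":0,"gripper":0},{"dp":[102,68,-29],"roll":0,"gripper":0}]'
python3 - <<'E'
from h import *
go(466,76,27,-39)
p=eyes.capture("scene");t=eyes.capture("top")
a=p["color"][170:320,250:400,::-1];b=t["color"][170:320,250:400,::-1]
cv2.imwrite("pics/g1.png",np.hstack([cv2.resize(x,(400,400),interpolation=2) for x in(a,b)]))
E
```

```text
time_s: 4.0
eef_pos: [466.8, 77.0, 102.2]
ee_rot: [0.667, -0.666, 0.234, -0.236]
force: [-1.0, -0.0, -0.7]
grip_width: 1.003
pos [466.8  77.  102.2] yaw -38.9 dp [-0.2 75.2 -1.4] |d| 75 roll 0.002 j6 -0.98 t 4.00 F [-1.  -0.  -0.7]
```

View pics/g1.png

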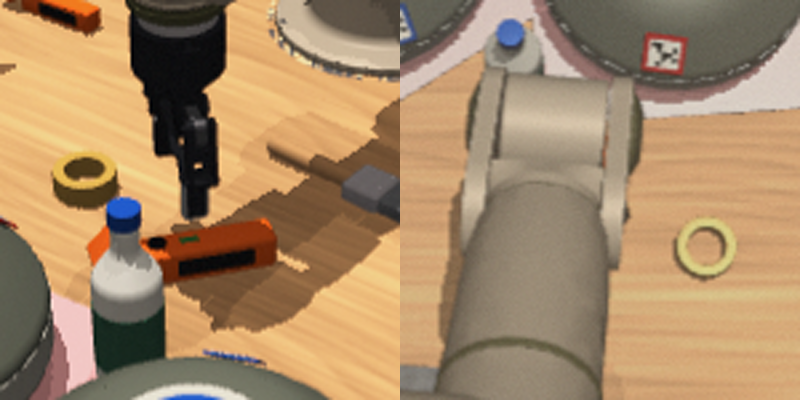

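The gripper stands over the handle in line with it (scene crop: finger at (195,205), handle from (165,255) to (275,250)). Descending and gripping.

```bash
python3 -m crank '[{"dp":[0,40,-1],"roll":0,"gripper":0},{"dp":[0,75,-1],"roll":0,"gripper":0},{"dp":[0,75,-1],"roll":0,"gripper":0},{"dp":[0,75,-1],"roll":0,"gripper":0},{"dp":[0,75,-1],"roll":0,"gripper":0}]' 60;  python3 -m crank '[{"dp":[0,0,0],"roll":0,"gripper":255},{"dp":[0,0,0],"roll":0,"gripper":255},{"dp":[0,0,0],"roll":0,"gripper":255},{"dp":[0,0,0],"roll":0,"gripper":255},{"dp":[0,0,0],"roll":0,"gripper":255},{"dp":[0,0,0],"roll":0,"gripper":255},{"dp":[0,0,0],"roll":0,"gripper":255},{"dp":[0,0,0],"roll":0,"gripper":255},{"dp":[0,0,0],"roll":0,"gripper":255},{"dp":[0,0,0],"roll":0,"gripper":255}]' 60; python3 -c "
from h import *
go(466,76,160,-7.6)"
```

```text
time_s: 4.52
eef_pos: [466.8, 75.2, 27.3]
ee_rot: [0.667, -0.666, 0.235, -0.237]
force: [-0.0, -0.6, -0.2]
grip_width: 0.999
time_s: 5.35
eef_pos: [466.3, 75.2, 26.2]
ee_rot: [0.667, -0.666, 0.236, -0.237]
force: [-1.1, 0.1, 8.4]
grip_width: 0.362
pos [466.3  75.2  26.2] yaw -39.0 dp [  -0.6 -133.8    0.6] |d| 134 roll -0.548 j6 -0.98 t 5.35 F [-1.1  0.1  8.4]
```

```bash
python3 -m crank '[{"dp":[0,-15,0],"roll":0,"gripper":255},{"dp":[0,-40,0],"roll":0,"gripper":255},{"dp":[0,-80,0],"roll":0,"gripper":255},{"dp":[0,-120,0],"roll":0,"gripper":255},{"dp":[0,-165,0],"roll":0,"gripper":255},{"dp":[0,-165,0],"roll":0,"gripper":255},{"dp":[0,-165,0],"roll":0,"gripper":255},{"dp":[0,-165,0],"roll":0,"gripper":255}]' 60
python3 - <<'E'
from h import *
go(420,0,192,-7.6)
p=eyes.capture("scene");t=eyes.capture("top")
for n in("scanner","scanner_window"):
    for q in(p,t): print(n,[(x["centre"],round(x["confidence"],2)) for x in models.spot_point(q,n)])
a=p["color"][120:320,220:420,::-1]
cv2.imwrite("pics/g2.png",cv2.resize(a,(400,400),interpolation=2))
E
```

```text
time_s: 6.02
eef_pos: [465.1, 75.2, 189.3]
ee_rot: [-0.666, 0.667, -0.237, 0.236]
force: [0.1, 0.8, -3.0]
grip_width: 0.361
pos [465.1  75.2 189.3] yaw -39.0 dp [ 12.3  -2.6 -86.8] |d| 88 roll -0.548 j6 -0.98 t 6.02 F [ 0.1  0.8 -3. ]
scanner [([473.9, 247.2], 0.93), ([270.0, 175.5], 0.65)]
scanner [([449.6, 352.7], 0.63)]
scanner_window [([256.7, 169.6], 0.98), ([464.1, 226.8], 0.74), ([285.9, 210.2], 0.73), ([447.7, 306.8], 0.26)]
scanner_window [([476.1, 347.1], 0.71)]
```

View pics/g2.png

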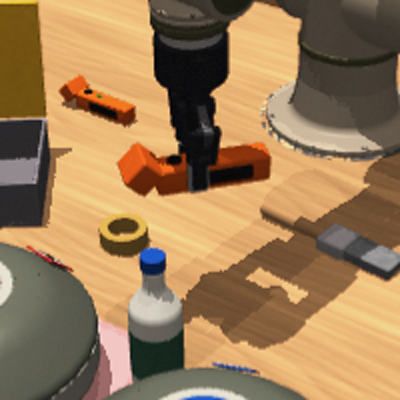

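```bash
python3 -m crank '[{"dp":[0,0,-22],"roll":-0.1,"gripper":255},{"dp":[6,0,-44],"roll":-0.2,"gripper":255},{"dp":[12,-2,-66],"roll":-0.3,"gripper":255},{"dp":[12,-2,-87],"roll":-0.42,"gripper":255},{"dp":[12,-2,-87],"roll":-0.548,"gripper":255},{"dp":[12,-2,-87],"roll":-0.548,"gripper":255},{"dp":[12,-2,-87],"roll":-0.548,"gripper":255},{"dp":[12,-2,-87],"roll":-0.548,"gripper":255}]' 60
python3 - <<'E'
from h import *
go(472.7,-7.3,161,-7.6)
E
```

```text
time_s: 6.98
eef_pos: [420.5, 0.3, 192.2]
ee_rot: [0.706, -0.705, 0.048, -0.048]
force: [0.4, 0.8, -2.4]
grip_width: 0.368
pos [4.205e+02 3.000e-01 1.922e+02] yaw -7.8 dp [52.8 31.1 -0.4] |d| 61 roll -0.003 j6 -1.71 t 6.98 F [ 0.4  0.8 -2.4]
```

```bash
python3 -m crank '[{"dp":[20,5,0],"roll":0,"gripper":255},{"dp":[40,15,0],"roll":0,"gripper":255},{"dp":[53,25,0],"roll":0,"gripper":255},{"dp":[53,31,0],"roll":0,"gripper":255},{"dp":[53,31,0],"roll":0,"gripper":255},{"dp":[53,31,0],"roll":0,"gripper":255}]' 60
python3 - <<'E'
from h import *
np.set_printoptions(precision=1,suppress=True)
go(472.7,-7.3,161,-7.6)
t=eyes.capture("top");s=eyes.capture("scene")
P=ctrl.sense()["eef_pos"];th=np.radians(-7.7);d=np.array([np.cos(th),np.sin(th),0]);l=np.array([-d[1],d[0],0])
o=P-5.3*d-[0,0,26.5]
pt=lambda x,y,z:o+x*d+y*l+np.array([0,0,z])
L=np.array([593.8,-23.5,102])
print("win pred",proj(s,pt(78,0,17)),proj(t,pt(78,0,17)),"label",proj(t,L),proj(s,L))
for q in(s,t):
  for n in("scanner_window","stone_red_label"): print(n,[(x["centre"],round(x["confidence"],2)) for x in models.spot_point(q,n)])
def draw(q,box):
    im=q["color"][:,:,::-1].copy();x0,y0,x1,y1=box;k=400/(x1-x0)
    im=cv2.resize(im[y0:y1,x0:x1],(400,int((y1-y0)*k)),interpolation=2)
    for X in[pt(-75,16,34),pt(-75,-16,34),pt(42,16,34),pt(42,-16,34),pt(-75,16,0),pt(78,0,17),L]:
        u=(proj(q,X)[0]-[x0,y0])*k;cv2.circle(im,tuple(int(v) for v in u),2,(255,0,255),-1)
    return im
cv2.imwrite("pics/s1.png",np.hstack([draw(s,(190,150,350,310)),draw(t,(270,140,430,300))]))
E
```

```text
time_s: 7.48
eef_pos: [472.2, -6.6, 161.1]
ee_rot: [0.706, -0.705, 0.048, -0.047]
force: [0.1, 0.1, -1.6]
grip_width: 0.36
pos [472.2  -6.6 161.1] yaw -7.6 dp [ 0.6  0.1 -0.6] |d| 1 roll -0.001 j6 -1.70 t 7.48 F [ 0.1  0.1 -1.6]
win pred [[260.8 218.9]] [[347.  203.8]] label [[348.6 190. ]] [[245.1 247.8]]
scanner_window [([460.1, 226.9], 0.76), ([256.7, 166.6], 0.63), ([262.8, 223.2], 0.62)]
stone_red_label [([243.1, 248.8], 0.76)]
scanner_window [([472.2, 350.0], 0.98)]
stone_red_label [([351.5, 194.4], 0.94)]
```

View pics/s1.png

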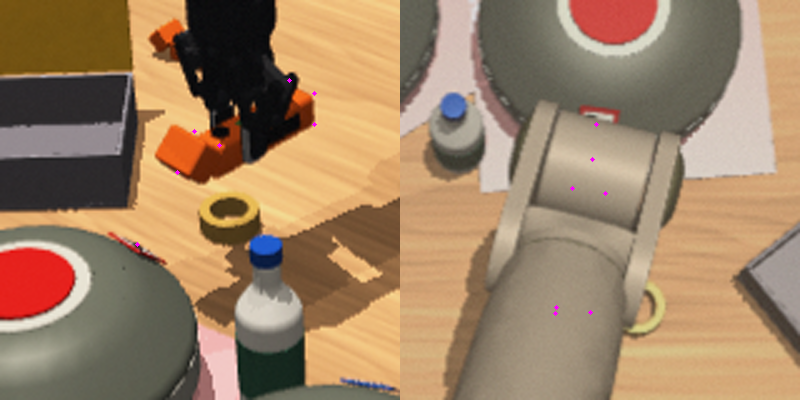

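The overlay fits the held scanner in the scene view (tail corners and window edge match), and the beam geometry agrees with the label. Holding for more than a second.

```bash
for i in 1 2; do python3 -m crank '[{"dp":[0,0,0],"roll":0,"gripper":255},{"dp":[0,0,0],"roll":0,"gripper":255},{"dp":[0,0,0],"roll":0,"gripper":255},{"dp":[0,0,0],"roll":0,"gripper":255},{"dp":[0,0,0],"roll":0,"gripper":255},{"dp":[0,0,0],"roll":0,"gripper":255},{"dp":[0,0,0],"roll":0,"gripper":255},{"dp":[0,0,0],"roll":0,"gripper":255},{"dp":[0,0,0],"roll":0,"gripper":255},{"dp":[0,0,0],"roll":0,"gripper":255}]' 60; done
python3 - <<'E'
from h import *
np.set_printoptions(precision=1,suppress=True)
go(420,0,200,-7.6)
# case fit: overlay on top picture (now visible)
from scipy.optimize import least_squares
t=eyes.capture("top");s=eyes.capture("scene")
obs=[(471.4,197.2),(404.3,249.8),(444.2,296.9),(508.7,244.4)]
loc=np.array([(-80,110,65),(-80,-110,65),(80,-110,65),(80,110,65)],float)
def pts(v,L):
    c,n=np.cos(v[2]),np.sin(v[2]);return np.c_[v[0]+c*L[:,0]-n*L[:,1],v[1]+n*L[:,0]+c*L[:,1],L[:,2]]
r=least_squares(lambda v:(proj(t,pts(v,loc))-obs).ravel(),[455,-306,np.radians(-142.5)],loss="soft_l1")
print(r.x[:2],np.degrees(r.x[2]),r.fun)
v=r.x
def draw(q,box):
    im=q["color"][:,:,::-1].copy();x0,y0,x1,y1=box;k=400/(x1-x0)
    im=cv2.resize(im[y0:y1,x0:x1],(400,int((y1-y0)*k)),interpolation=2)
    A=np.deg2rad([90,100,109])
    lid=np.array([(80-160*np.cos(a),yy,65+160*np.sin(a)) for a in A for yy in(110,-110)])
    for L,c in((loc,(255,0,255)),(loc*[1,1,0],(0,255,255)),(lid,(0,255,0))):
        for X in pts(v,L):
            u=(proj(q,X)[0]-[x0,y0])*k;cv2.circle(im,tuple(int(a) for a in u),2,c,-1)
    return im
cv2.imwrite("pics/c1.png",np.hstack([draw(s,(120,100,280,260)),draw(t,(395,180,555,340))]))
E
```

```text
time_s: 8.62
eef_pos: [472.8, -7.0, 161.3]
ee_rot: [0.706, -0.706, 0.047, -0.047]
force: [-0.4, -0.2, -2.7]
grip_width: 0.367
time_s: 9.45
eef_pos: [472.8, -7.0, 161.3]
ee_rot: [-0.706, 0.706, -0.047, 0.047]
force: [0.1, 0.1, -2.1]
grip_width: 0.367
pos [472.8  -7.  161.3] yaw -7.6 dp [-53.3 -38.7  -0. ] |d| 66 roll -0.000 j6 -1.70 t 9.45 F [ 0.1  0.1 -2.1]
[ 454.1 -305.3] -142.35011056879407 [-2.   0.4  1.1 -1.8  0.5  0.1 -0.4  0.5]
```

View pics/c1.png

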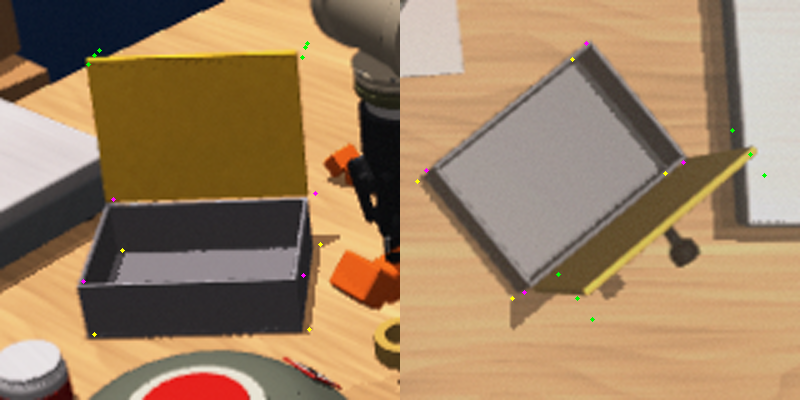

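```bash
python3 -m crank '[{"dp":[-20,-10,0],"roll":0,"gripper":255},{"dp":[-40,-30,0],"roll":0,"gripper":255},{"dp":[-53,-39,0],"roll":0.05,"gripper":255},{"dp":[-53,-39,0],"roll":0.17,"gripper":255},{"dp":[-53,-39,0],"roll":0.29,"gripper":255},{"dp":[-53,-39,0],"roll":0.41,"gripper":255},{"dp":[-53,-39,0],"roll":0.53,"gripper":255},{"dp":[-53,-39,0],"roll":0.65,"gripper":255},{"dp":[-53,-39,0],"roll":0.781,"gripper":255},{"dp":[-53,-39,0],"roll":0.781,"gripper":255}]' 60
python3 - <<'E'
from h import *
np.set_printoptions(precision=2,suppress=True)
from scipy.optimize import least_squares
t=eyes.capture("top");s=eyes.capture("scene")
obs=[(471.4,197.2),(404.3,249.8),(444.2,296.9),(508.7,244.4)]
loc=np.array([(-80,110,65),(-80,-110,65),(80,-110,65),(80,110,65)],float)
def pts(v,L):
    c,n=np.cos(v[2]),np.sin(v[2]);return np.c_[v[0]+c*L[:,0]-n*L[:,1],v[1]+n*L[:,0]+c*L[:,1],L[:,2]]
v0=[454,-305.3,np.radians(-142.4)]
pr=(proj(s,pts(v0,loc))-[120,100])*2.5;print(pr)
act=np.array([(107,205),(307,199),(79,288),(302,281)],float);gd=np.array([(113,199),(315,193),(83,282),(303,275)])
so=np.array([act[np.argmin(np.linalg.norm(gd-q,axis=1))] for q in pr])/2.5+[120,100]
r=least_squares(lambda v:np.r_[(proj(t,pts(v,loc))-obs).ravel(),(proj(s,pts(v,loc))-so).ravel()],v0,loss="soft_l1")
v=r.x;print(v[:2],np.degrees(v[2]),r.fun)
yaw=np.degrees(v[2])+90
T=pts(v,np.array([(-5,-1,130.)]))[0];go(*T,yaw)
E
```

```text
time_s: 10.38
eef_pos: [420.3, 0.0, 200.4]
ee_rot: [0.634, -0.634, 0.313, -0.313]
force: [0.1, -0.4, -3.1]
grip_width: 0.365
[[ 83.49 281.83]
 [303.56 275.69]
 [315.85 193.37]
 [113.54 199.43]]
[ 457.36 -305.81] -142.31222818737504 [-1.88 -0.81  1.27 -2.97  0.72 -1.15 -0.33 -0.75  0.67 -1.88 -0.39 -1.61
  2.52 -1.81  1.5  -1.72]
pos [420.3  -0.  200.3] yaw -52.2 dp [ 263.2   70.4 -153.3] |d| 313 roll 0.003 j6 -0.94 t 10.48 F [-0.1 -0.3 -3. ]
```

```bash
python3 -m crank '[{"dp":[33,0,-20],"roll":0,"gripper":255},{"dp":[66,0,-40],"roll":0,"gripper":255},{"dp":[99,0,-60],"roll":0,"gripper":255},{"dp":[133,0,-80],"roll":0,"gripper":255},{"dp":[166,0,-98],"roll":0,"gripper":255},{"dp":[199,10,-117],"roll":0,"gripper":255},{"dp":[232,25,-136],"roll":0,"gripper":255},{"dp":[263,45,-153],"roll":0.003,"gripper":255},{"dp":[263,70,-153],"roll":0.003,"gripper":255},{"dp":[263,70,-153],"roll":0.003,"gripper":255}]' 60; python3 -m crank '[{"dp":[0,0,0],"roll":0,"gripper":255},{"dp":[0,0,0],"roll":0,"gripper":255}]' 60
python3 - <<'E'
from h import *
np.set_printoptions(precision=2,suppress=True)
go(462,-302,33,-52.3)
t=eyes.capture("top");s=eyes.capture("scene")
f=lambda q,x0,y0:cv2.resize(q["color"][y0:y0+160,x0:x0+160,::-1],(400,400),interpolation=2)
cv2.imwrite("pics/p1.png",np.hstack([f(s,120,100),f(t,395,180)]))
E
```

```text
time_s: 11.32
eef_pos: [457.9, -301.6, 125.7]
ee_rot: [0.635, -0.633, 0.315, -0.31]
force: [-0.1, 1.9, -3.5]
grip_width: 0.365
time_s: 11.48
eef_pos: [460.3, -301.2, 131.7]
ee_rot: [-0.634, 0.635, -0.312, 0.313]
force: [1.1, 0.2, -1.2]
grip_width: 0.359
pos [ 460.3 -301.2  131.7] yaw -52.4 dp [ 1.5 98.7  0.9] |d| 99 roll -0.002 j6 -1.45 t 11.48 F [ 1.1  0.2 -1.2]
```

View pics/p1.png

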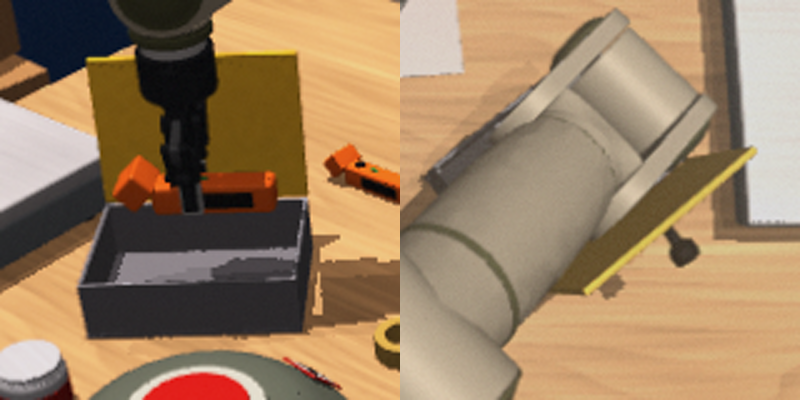

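```bash
python3 -m crank '[{"dp":[0,10,7],"roll":0,"gripper":255},{"dp":[0,30,7],"roll":0,"gripper":255},{"dp":[0,50,7],"roll":0,"gripper":255},{"dp":[0,65,7],"roll":0,"gripper":255},{"dp":[0,75,7],"roll":0,"gripper":255},{"dp":[0,75,7],"roll":0,"gripper":255},{"dp":[0,75,7],"roll":0,"gripper":255}]' 60
python3 - <<'E'
from h import *
go(467,-297,33,-52.3)
s=eyes.capture("scene")
f=lambda q,x0,y0:cv2.resize(q["color"][y0:y0+180,x0:x0+200,::-1],(600,540),interpolation=2)
cv2.imwrite("pics/p2.png",f(s,110,80))
E
```

```text
time_s: 12.17
eef_pos: [465.7, -297.2, 55.6]
ee_rot: [-0.634, 0.634, -0.313, 0.313]
force: [-0.3, 0.2, -2.2]
grip_width: 0.363
pos [ 465.7 -297.2   55.6] yaw -52.5 dp [ 0.6 22.6  1.2] |d| 23 roll -0.003 j6 -1.43 t 12.17 F [-0.3  0.2 -2.2]
```

View pics/p2.png

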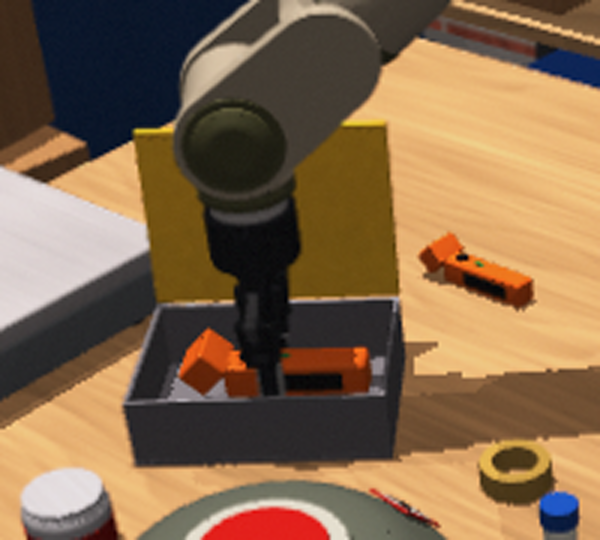

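The scanner is inside the case walls (head about (207,360), tail about (368,368)) and clear of the lid. Lowering slowly to the floor.

```bash
python3 -m crank '[{"dp":[0,8,0],"roll":0,"gripper":255},{"dp":[0,15,0],"roll":0,"gripper":255},{"dp":[0,20,0],"roll":0,"gripper":255},{"dp":[0,22,0],"roll":0,"gripper":255},{"dp":[0,22,0],"roll":0,"gripper":255},{"dp":[0,22,0],"roll":0,"gripper":255}]' 60
```

```text
time_s: 12.72
eef_pos: [465.4, -297.5, 33.3]
ee_rot: [-0.634, 0.634, -0.313, 0.313]
force: [0.8, 0.8, -2.3]
grip_width: 0.366
```

```bash
python3 -m crank '[{"dp":[0,0.5,0],"roll":0,"gripper":255},{"dp":[0,1,0],"roll":0,"gripper":255},{"dp":[0,1,0],"roll":0,"gripper":255}]' 60;python3 -m crank '[{"dp":[0,0.5,0],"roll":0,"gripper":255},{"dp":[0,1,0],"roll":0,"gripper":255},{"dp":[0,1,0],"roll":0,"gripper":255}]' 60
```

```text
time_s: 12.97
eef_pos: [465.4, -297.5, 32.5]
ee_rot: [-0.634, 0.634, -0.313, 0.313]
force: [-0.1, 0.2, -2.6]
grip_width: 0.365
time_s: 13.22
eef_pos: [465.4, -297.5, 31.3]
ee_rot: [-0.634, 0.634, -0.313, 0.313]
force: [0.1, -0.2, -1.9]
grip_width: 0.368
```

```bash
python3 -m crank '[{"dp":[0,0.5,0],"roll":0,"gripper":255},{"dp":[0,1,0],"roll":0,"gripper":255},{"dp":[0,1,0],"roll":0,"gripper":255}]' 60
```

```text
time_s: 13.47
eef_pos: [465.4, -297.5, 31.3]
ee_rot: [-0.634, 0.634, -0.313, 0.313]
force: [-3.2, 2.4, 8.7]
grip_width: 0.365
```

```bash
python3 -m crank '[{"dp":[0,0,0],"roll":0,"gripper":70},{"dp":[0,0,0],"roll":0,"gripper":70},{"dp":[0,0,0],"roll":0,"gripper":70},{"dp":[0,0,0],"roll":0,"gripper":70},{"dp":[0,0,0],"roll":0,"gripper":70},{"dp":[0,0,0],"roll":0,"gripper":70}]' 60; python3 -m crank '[{"dp":[0,-20,0],"roll":0,"gripper":70},{"dp":[0,-50,0],"roll":0,"gripper":70},{"dp":[0,-90,0],"roll":0,"gripper":70},{"dp":[0,-130,0],"roll":0,"gripper":150},{"dp":[0,-170,0],"roll":0,"gripper":255},{"dp":[0,-210,0],"roll":0,"gripper":255},{"dp":[0,-250,0],"roll":0,"gripper":255},{"dp":[0,-265,0],"roll":0,"gripper":255},{"dp":[0,-265,0],"roll":0,"gripper":255},{"dp":[0,-265,0],"roll":0,"gripper":255}]' 60
python3 - <<'E'
from h import *
import numpy as np
c,n=np.cos(np.radians(-142.3)),np.sin(np.radians(-142.3))
w=lambda x,y,z:(457.4+c*x-n*y,-305.8+n*x+c*y,z)
go(*w(150,-50,295),-52.3); go(*w(150,-50,218),-52.3)
E
```

```text
time_s: 13.97
eef_pos: [465.4, -297.5, 30.3]
ee_rot: [-0.634, 0.634, -0.313, 0.313]
force: [-0.6, 0.0, -1.0]
grip_width: 0.728
time_s: 14.8
eef_pos: [465.3, -297.4, 295.3]
ee_rot: [-0.634, 0.634, -0.313, 0.313]
force: [-0.2, 0.2, -0.6]
grip_width: -0.002
pos [ 465.3 -297.4  295.3] yaw -52.5 dp [ -47.6    0.3 -161.6] |d| 168 roll -0.004 j6 -1.43 t 14.80 F [-0.2  0.2 -0.6]
pos [ 465.3 -297.4  295.3] yaw -52.5 dp [ -47.6   77.3 -161.6] |d| 185 roll -0.004 j6 -1.43 t 14.80 F [-0.2  0.2 -0.6]
```

```bash
python3 -m crank '[{"dp":[-10,0,-35],"roll":0,"gripper":255},{"dp":[-20,0,-70],"roll":0,"gripper":255},{"dp":[-32,0,-108],"roll":0,"gripper":255},{"dp":[-42,0,-145],"roll":0,"gripper":255},{"dp":[-48,0,-165],"roll":0,"gripper":255},{"dp":[-48,0,-165],"roll":0,"gripper":255},{"dp":[-48,0,-165],"roll":0,"gripper":255},{"dp":[-48,35,-165],"roll":0,"gripper":255},{"dp":[-48,72,-165],"roll":0,"gripper":255},{"dp":[-48,72,-165],"roll":0,"gripper":255}]' 60; python3 -m crank '[{"dp":[0,0,0],"roll":0,"gripper":255},{"dp":[0,0,0],"roll":0,"gripper":255}]'
python3 - <<'E'
from h import *
go(465,-297,295,-52.3)
t=eyes.capture("top");s=eyes.capture("scene")
f=lambda q,x0,y0:cv2.resize(q["color"][y0:y0+180,x0:x0+180,::-1],(400,400),interpolation=2)
cv2.imwrite("pics/l1.png",np.hstack([f(s,110,70),f(t,395,180)]))
E
```

```text
time_s: 15.63
eef_pos: [304.7, -356.5, 217.0]
ee_rot: [0.637, -0.632, 0.316, -0.309]
force: [-0.7, 1.3, -1.3]
grip_width: 0.002
time_s: 15.8
eef_pos: [306.0, -360.0, 224.7]
ee_rot: [-0.634, 0.635, -0.312, 0.313]
force: [-0.2, 0.2, 0.1]
grip_width: 0.003
pos [ 306.  -360.   224.7] yaw -52.5 dp [ 47.  -70.2 164.4] |d| 185 roll -0.003 j6 -1.77 t 15.80 F [-0.2  0.2  0.1]
```

View pics/l1.png

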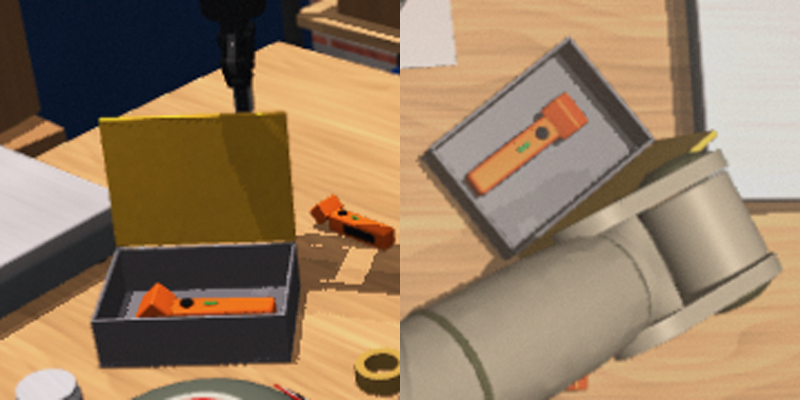

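The scanner lies flat in the case and the closed fingers stand behind the lid. Pushing the lid over along its arc.

```bash
python3 -m crank '[{"dp":[0,0,12],"roll":0,"gripper":255},{"dp":[0,0,24],"roll":0,"gripper":255},{"dp":[0,0,36],"roll":0,"gripper":255},{"dp":[0,-2,50],"roll":0,"gripper":255},{"dp":[0,-1,60],"roll":0,"gripper":255},{"dp":[0,0,70],"roll":0,"gripper":255},{"dp":[0,1,87],"roll":0,"gripper":255},{"dp":[0,6,104],"roll":0,"gripper":255},{"dp":[0,13,121],"roll":0,"gripper":255},{"dp":[0,13,121],"roll":0,"gripper":255}]'
python3 - <<'E'
from h import *
c,n=np.cos(np.radians(-142.3)),np.sin(np.radians(-142.3))
for a in np.radians([45,30,15,0]):
    x=94.5-140*np.cos(a)+8*np.sin(a);z=87+140*np.sin(a)+8*np.cos(a);y=-50
    go(457.4+c*x-n*y,-305.8+n*x+c*y,z)
s=eyes.capture("scene")
cv2.imwrite("pics/l2.png",cv2.resize(s["color"][70:250,110:290,::-1],(400,400),interpolation=2))
E
```

```text
time_s: 16.73
eef_pos: [402.7, -284.4, 209.7]
ee_rot: [0.635, -0.634, 0.312, -0.312]
force: [0.4, -0.4, -0.2]
grip_width: -0.003
pos [ 402.7 -284.4  209.7] yaw -52.4 dp [ 0.4 18.1 29.1] |d| 34 roll 0.000 j6 -1.51 t 16.73 F [ 0.4 -0.4 -0.2]
pos [ 402.7 -284.4  209.7] yaw -52.4 dp [ 0.4 45.8 52.9] |d| 70 roll 0.000 j6 -1.51 t 16.73 F [ 0.4 -0.4 -0.2]
pos [ 402.7 -284.4  209.7] yaw -52.4 dp [ 0.4 78.8 68.8] |d| 105 roll 0.000 j6 -1.51 t 16.73 F [ 0.4 -0.4 -0.2]
pos [ 402.7 -284.4  209.7] yaw -52.4 dp [  0.4 114.7  75.7] |d| 137 roll 0.000 j6 -1.51 t 16.73 F [ 0.4 -0.4 -0.2]
```

View pics/l2.png

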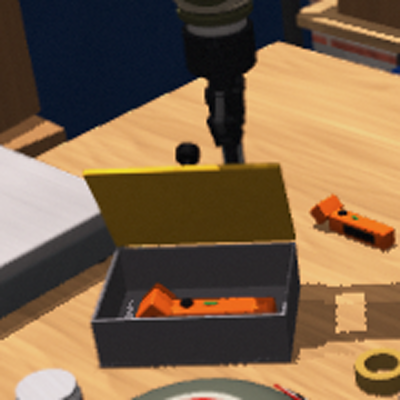

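```bash
python3 -m crank '[{"dp":[0,9,15],"roll":0,"gripper":255},{"dp":[0,18,29],"roll":0,"gripper":255},{"dp":[0,31,42],"roll":0,"gripper":255},{"dp":[0,46,53],"roll":0,"gripper":255},{"dp":[0,62,62],"roll":0,"gripper":255},{"dp":[0,79,69],"roll":0,"gripper":255},{"dp":[0,96,73],"roll":0,"gripper":255},{"dp":[0,105,75],"roll":0,"gripper":255},{"dp":[0,110,75],"roll":0,"gripper":255},{"dp":[0,110,75],"roll":0,"gripper":255}]'; python3 -m crank '[{"dp":[0,2,0],"roll":0,"gripper":255},{"dp":[0,4,0],"roll":0,"gripper":255},{"dp":[0,4,0],"roll":0,"gripper":255}]'
```

```text
time_s: 17.62
eef_pos: [460.3, -240.8, 100.0]
ee_rot: [0.634, -0.634, 0.313, -0.313]
force: [-0.9, 0.8, -0.2]
grip_width: -0.001
time_s: 17.87
eef_pos: [460.7, -240.9, 96.7]
ee_rot: [-0.634, 0.634, -0.313, 0.313]
force: [-0.5, 0.2, 1.1]
grip_width: 0.003
```

```bash
python3 -m crank '[{"dp":[0,1,0],"roll":0,"gripper":255},{"dp":[0,2,0],"roll":0,"gripper":255},{"dp":[0,2,0],"roll":0,"gripper":255}]'; python3 -m crank '[{"dp":[0,1,0],"roll":0,"gripper":255},{"dp":[0,1,0],"roll":0,"gripper":255}]'; python3 -m crank '[{"dp":[0,1,0],"roll":0,"gripper":255},{"dp":[0,1,0],"roll":0,"gripper":255}]'
```

```text
time_s: 18.12
eef_pos: [460.9, -240.8, 95.4]
ee_rot: [-0.634, 0.634, -0.312, 0.313]
force: [-2.6, 1.6, 8.9]
grip_width: -0.001
time_s: 18.28
eef_pos: [461.0, -240.8, 95.3]
ee_rot: [-0.634, 0.634, -0.312, 0.313]
force: [-6.3, 4.0, 18.6]
grip_width: 0.004
time_s: 18.45
eef_pos: [461.0, -240.8, 95.2]
ee_rot: [-0.634, 0.635, -0.312, 0.313]
force: [-9.9, 5.3, 27.6]
grip_width: 0.003
```

The lid stops hard with the fingertips at z = 73 mm, which is its shut height. Lifting away and checking.

```bash
python3 -m crank '[{"dp":[0,-20,0],"roll":0,"gripper":255},{"dp":[0,-60,0],"roll":0,"gripper":255},{"dp":[0,-100,0],"roll":0,"gripper":255},{"dp":[0,-140,0],"roll":0,"gripper":255},{"dp":[-35,-160,0],"roll":0,"gripper":255},{"dp":[-75,-160,0],"roll":0,"gripper":255},{"dp":[-110,-160,0],"roll":0,"gripper":255},{"dp":[-150,-160,0],"roll":0,"gripper":255},{"dp":[-190,-160,0],"roll":0,"gripper":255},{"dp":[-220,-160,0],"roll":0,"gripper":255}]';python3 -m crank '[{"dp":[-35,0,0],"roll":0,"gripper":255},{"dp":[-70,0,0],"roll":0,"gripper":255},{"dp":[-70,0,0],"roll":0,"gripper":255},{"dp":[-70,0,0],"roll":0,"gripper":255}]'
python3 - <<'E'
from h import *
np.set_printoptions(precision=1,suppress=True)
t=eyes.capture("top");s=eyes.capture("scene")
for n in["polish","tape_roll","hone_block","dispenser","paste_tin"]:
    a=models.spot_point(t,n)[:1];print(n,[x["centre"] for x in a])
c,n=np.cos(np.radians(-142.3)),np.sin(np.radians(-142.3))
a=cv2.resize(t["color"][100:340,130:530,::-1],(450,270));b=s["color"][70:250,110:290,::-1].copy();b=cv2.resize(b,(350,350),interpolation=2)
for x,y in((-80,110),(-80,-110)):
    u=(proj(s,[457.4+c*x-n*y,-305.8+n*x+c*y,73])[0]-[110,70])*350/180;cv2.circle(b,tuple(int(v) for v in u),2,(255,0,255),-1)
o=np.zeros((350,800,3),np.uint8);o[:270,:450]=a;o[:,450:]=b;cv2.imwrite("pics/end.png",o)
E
```

```text
time_s: 19.28
eef_pos: [325.0, -63.9, 252.2]
ee_rot: [0.634, -0.634, 0.313, -0.313]
force: [-0.4, -0.1, 0.3]
grip_width: -0.005
time_s: 19.62
eef_pos: [283.9, -9.6, 252.8]
ee_rot: [-0.634, 0.634, -0.312, 0.313]
force: [-0.3, 0.2, 0.6]
grip_width: -0.005
polish [[294.5, 198.1]]
tape_roll [[363.0, 261.7]]
hone_block [[203.1, 271.2]]
dispenser [[169.1, 221.8]]
paste_tin [[443.4, 167.7]]
```

View pics/end.png

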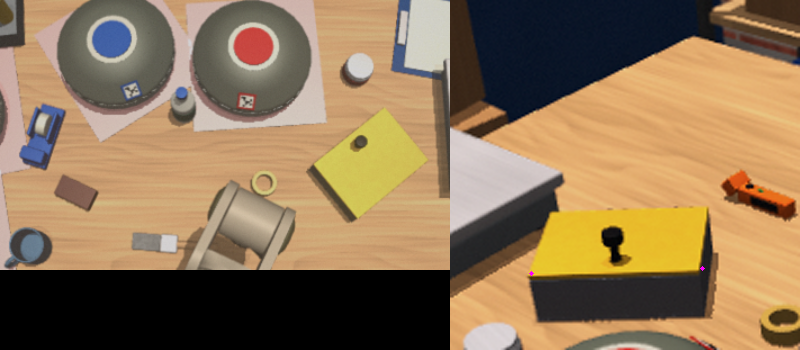

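The lid lies flat on the rim (scene crop: front edge from (530,275) to (705,270)). All the bystanders are where they were, and the arm is clear. Handing in.

```bash
python3 -c "
from rig import ctrl
print(ctrl.finish_job())"
```

```text
the job is handed in; nothing more can be done
None
```

I scanned the red stone's label, laid the scanner flat in the grey case, let go, shut the yellow lid and handed the job in at about 20 s; it reports no verdict.

- **Scan:** I picked the large orange scanner. Its window was set to about 70 mm from the red label, square to it by my measurements, and held there for about 1.7 s. The TCP stayed within 1 mm and 0.2° of its target. An overlay in the scene camera matched the held scanner. That camera saw the label only edge-on. The network's label point in the top picture was about 3 to 4 pixels (8 to 10 mm) off my own measurement. I kept mine because it put the label 121 mm from the stone's axis against the stated 122 mm.
- **Placing:** I lowered the scanner until it touched the case floor (about 9 N) and then opened the fingers. The picture afterwards showed it lying flat inside the walls. My two camera views of the case disagreed by about 5 mm, but there was enough room for that.
- **Lid:** It came to a hard stop with the fingertips at z = 73 mm, which is the height of the shut lid. The highest force I read was about 30 N. The last picture shows it flat on the rim.
- **Surroundings:** The five bystanders sit within about 3 pixels of where they were at the start. The recorded forces show no contact with the stones, and the arm was clear of everything at the end.

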